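Shift the red-knobbed gear lever into the green-marked gear

TASK

Two gear shifters from a small tractor stand on the bench, both in neutral. Put the one with the red ball knob into the gear with the green mark: move its lever across the neutral slot to the side of the mark, then forward along the slot towards the mark until it is fully home, and let go. Leave the lever with the black knob alone.

Things in the scene. Friction and masses are not known exactly. Their poses are not given: they have to be found in the camera images.
- red_shifter_knob (a point): centre of the red ball knob (32 mm) on the lever to be moved, 165 mm above the bench when upright, 75 mm above the gate plate. The lever, an 8 mm rod, tilts sideways and fore and aft about a point 153 mm below the knob, over the middle of the housing; about 0.7 N of friction at the knob, no spring, it stays where it is left. It starts in neutral near the middle.
- red_shifter: fixed blue housing (126 x 116 mm) of the red knob; origin: middle of its foot on the bench; x forward (from the robot, yaw to 28 deg), y left. H-gate in its top plate, 90 mm up. Knob travel in this frame: neutral slot along y at x = 0 (6 mm play), stops at y = 36 and -36 mm; two slots along x at y = 30 and -30 mm (6 mm play), end stops at x = 36 and -36 mm.
- green_mark (a point): underside of the green disc (14 mm across, 90 mm above the bench) on the red-knobbed shifter's top plate, at the front end of the slot wanted: 37 mm forward of the middle of the housing and 32 mm to its left (+y) or its right (-y), almost below where the knob ends. The other three slot ends bear white discs.
- black_shifter_knob (a point): centre of the black ball knob of the second shifter, which is otherwise of the same size and shape and has only white discs; not to be moved.

How it is judged (in metres and radians):
At the end, for the whole second after the job is handed in: The red knob has gone at least 26 mm forward of the middle of its gate (the stop is at 36 mm) and is within 22 mm, seen from above, of the green mark; the lever stays there, let go (x of red_shifter_knob in the frame of red_shifter above 0.026 m and horizontal distance between red_shifter_knob and green_mark below 0.022 m); the robot touches nothing.
It fails at once if the black-knobbed lever was moved by more than 10 mm (distance of black_shifter_knob from where it was at the start of the episode above 0.01 m).
It also fails if it takes over 32 s, if anything falls off the work surface, if the arm or the gripper's body presses on something with over 40 N, if the wrist force passes 120 N, or if a joint passes its speed limit or range.

ROBOT

A 6-joint arm with a two-finger parallel gripper is mounted at the origin on a cart in front of the work surface, level with it; the furniture and walls round the work are solid. World frame = base frame: x ahead of the robot, y to its left, z up, the work surface at z = 0. Lengths are in mm, angles in rad, forces in N, time in s.
With the tool pointing down it reaches from about 325 to 775 mm from the base axis. Payload 5.5 kg.
Tool frame: the origin (TCP) lies at the very end of the fingers, on their centre line; the grasp point (between the pads) lies behind it (robot.tcp_to_grasp is the z of the grasp point in the tool frame, in mm); z points along the fingers, y is the line along which they close (so a half turn about z gives the same grasp; the last joint's range is limited). The gripper opens to 85 mm and grips with 20 to 120 N. Pads are 22 mm wide; open, the fingers measure 114 mm over their backs; the gripper's body (76 mm by 85 mm) begins 54 mm behind the grasp point. The pads swing forward as they close: fully open they stand 13 mm farther back than shut.
Start: joints at [1.084, 0.091, 1.231, -0, 1.82, -0.057], TCP at [250.019, 545.442, 231.275] pointing down, gripper open.
Joint ranges: [-2.87, 2.87], [-0.86, 2.18], [0.17, 2.46], [-1.51, 4.65], [0.06, 2.69], [-2.65, 2.65]. Speed limits (rad/s): [2.57, 2.57, 3.01, 3.14, 3.14, 3.14].

INTERFACE

Orientations are given as a unit quaternion [x, y, z, w].
In Python, from cell import robot, imaging gives the robot as it stands. The module is installed in compiled form; this text tells all that it offers.
- The arm moves only by the shell command python3 -m pendant 'ROWS'. ROWS is JSON, a list of rows, each a list of 7 numbers: the closure, from -1 (fully open) to 1 (shut), then the shift along the tool's x, y, z in mm, then the turn, a rotation vector about the tool's x, y, z in rad. A call has 1 to 8 rows; each row is the pose to reach, as a shift and turn from the pose commanded when the call began, along the tool's axes at that moment; what a row does not reach only later rows make up. A row lasts 1/10 s, in which the tool goes at most 50 mm and 8.59 degrees, less where a joint would pass 70% of its speed; a pose out of reach is approached as far as the arm can. A call with a gripper value outside its range is refused whole. The fingers move at their own pace and stop on an object; the grip force is fixed at half the most. Time passes only in rows, so rows that repeat a pose let the fingers close. It gives the time, the measured TCP pose, the force, the opening and the grip force at its end, in the units of the state.
- robot.get_obs(): the state, without advancing time (a new reading comes with each control period).
- imaging.grab_frame(name): name is "side" or "top" or "wrist"; returns the picture (384x512x3 uint8, red, green, blue); there is no depth.
- imaging.camera_info(name): a dict with "K" (3x3 intrinsics, pixels), "T" (4x4, takes a point from camera to world coordinates); the wrist camera has in their place "tool_from_camera" (4x4, takes a point from camera to tool coordinates, whose origin is the TCP and whose axes are the flange's). Camera axes: x right, y down, z forward; pixel columns grow to the right and rows downward; lengths in mm; the calibration is good to about 2 mm. The wrist camera is an equidistant fisheye: a pixel r from the principal point sees the ray r / f radians off the axis. A picture is of the moment at which its call begins: read the wrist's pose just before it. camera_info takes no time and is no camera call.
- robot.job_done(): hands the job in; it is judged then, once.
The state is a dict: "clock": time; "joint_pos": joint angles; "joint_velocities": joint speeds; "joint_efforts": joint torques, N m; "position": TCP position; "ee_rot": TCP orientation; "contact_force": force on the tool from outside, world axes, zero at the start; "torque": the same for the moment, N m; "gripper_width": opening from 0.0 (shut) to 1.0 (fully open); "gripper_force": force on a finger pad.
Only numpy, scipy, OpenCV 4.12 (cv2) and the standard library are available. Lean on these libraries where they do the work, as an engineer would, in place of code of your own. Each camera call takes 0.05 s, during which the arm holds its last target. There are 200 camera calls.

## Working session

There is one attempt and no reset: what is moved stays moved. The work goes in short steps, Python scripts to look and compute and a shell command to move; the robot and the scene stay as the last step left them, time stands still between calls to the robot, and variables do not carry over. Pictures are saved under pics/ and viewed, at most 10 in all, crops included, and the job is handed in when it is done.

```bash
mkdir -p pics
python3 - <<'E'
from cell import robot, imaging
import cv2, numpy as np
o=robot.get_obs(); print({k:np.round(o[k],3).tolist() for k in("clock","position","ee_rot","gripper_width","contact_force")}, robot.tcp_to_grasp)
a=imaging.grab_frame("top"); b=imaging.grab_frame("side")
for n in("top","side"):
  c=imaging.camera_info(n); print(n,np.round(c["K"],1).tolist(),np.round(c["T"],3).tolist())
cv2.imwrite("pics/top0.png",cv2.resize(a[:,:,::-1],(800,600),interpolation=cv2.INTER_CUBIC))
cv2.imwrite("pics/side0.png",cv2.resize(b[:,:,::-1],(800,600),interpolation=cv2.INTER_CUBIC))
E
```

```text
{'clock': 0.0, 'position': [249.867, 545.194, 230.141], 'ee_rot': [0.213, 0.977, -0.001, -0.0], 'gripper_width': 1.0, 'contact_force': [0.104, 1.109, 0.801]} -18.700000000000003
top [[441.4, 0.0, 251.4], [0.0, 441.4, 193.6], [0.0, 0.0, 1.0]] [[-0.027, -0.979, 0.2, 346.984], [-1.0, 0.027, -0.005, -262.087], [-0.001, -0.2, -0.98, 973.116], [0.0, 0.0, 0.0, 1.0]]
side [[457.0, 0.0, 249.1], [0.0, 457.0, 190.6], [0.0, 0.0, 1.0]] [[-0.999, -0.027, 0.027, 489.153], [-0.038, 0.561, -0.827, 428.252], [0.007, -0.828, -0.561, 584.261], [0.0, 0.0, 0.0, 1.0]]
```

View pics/top0.png

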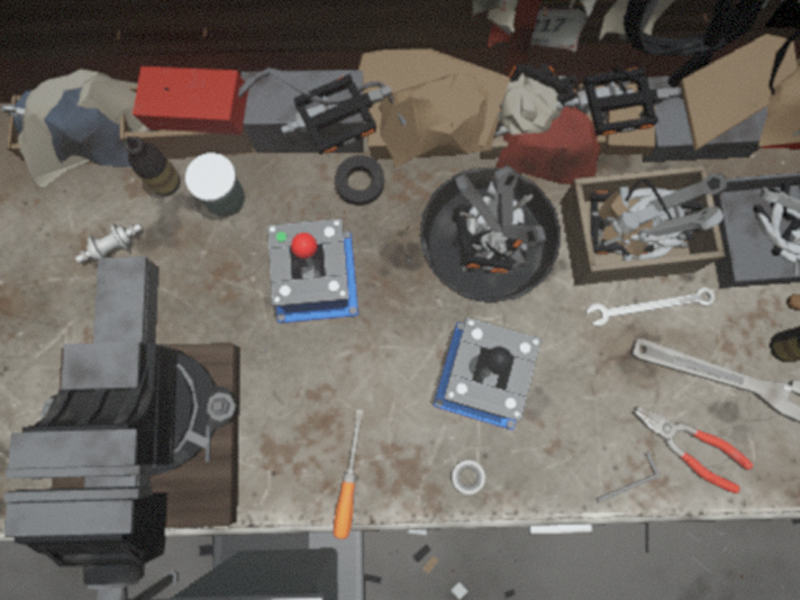

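View pics/side0.png

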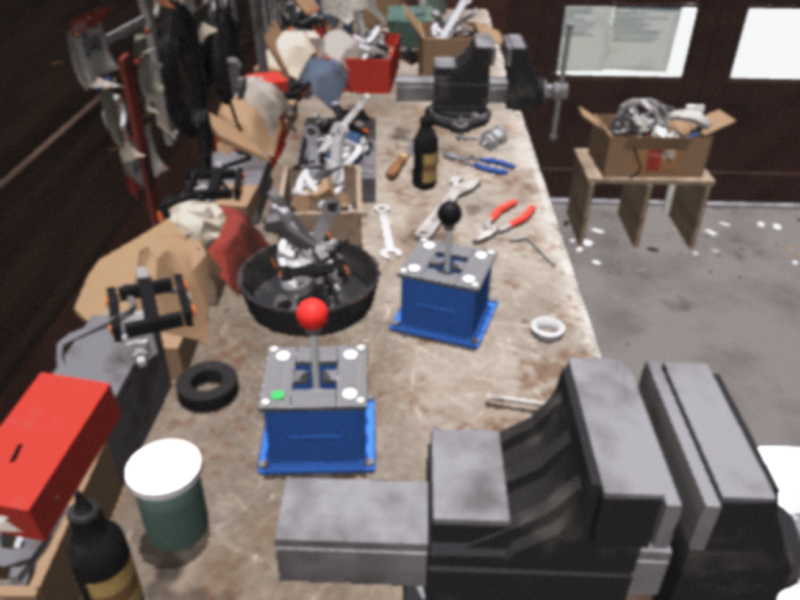

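The green mark is at the front left (+y), at top (281,237). In the top view the red knob is at (304,245) and the white discs are at (329,232), (285,290) and (341,283). In the side view the knob is at (312,314), green at (278,395) and the white discs at (283,355), (350,354) and (352,394). The vise stands to the left, between the arm and the work.

```bash
cat > h.py <<'E'
import numpy as np
from cell import robot, imaging
from scipy.spatial.transform import Rotation as R
S=512/800
def ray(n,p,s=S):
    c=imaging.camera_info(n);K=np.array(c["K"]);T=np.array(c["T"])
    d=T[:3,:3]@np.linalg.inv(K)@[p[0]*s,p[1]*s,1]; return T[:3,3],d
def onz(n,p,z,s=S):
    o,d=ray(n,p,s); return o+d*(z-o[2])/d[2]
def tri(pa,pb):
    (o1,d1),(o2,d2)=ray("top",pa),ray("side",pb)
    t=np.linalg.lstsq(np.c_[d1,-d2],o2-o1,rcond=None)[0]; a,b=o1+d1*t[0],o2+d2*t[1]
    return (a+b)/2,np.linalg.norm(a-b)
def totool(v):
    return R.from_quat(robot.get_obs()["ee_rot"]).inv().apply(v)
E
python3 - <<'E'
from h import *
print("knob",tri((304,245),(312,314)))
D=np.array([onz("top",p,90) for p in((281,237),(329,232),(285,290),(341,283))]);print(D.round(0))
D2=np.array([onz("side",p,90) for p in((278,395),(283,355),(352,394),(350,354))]);print(D2.round(0))
D=(D+D2)/2
c=D.mean(0);f=(D[0]+D[1]-D[2]-D[3]);print("centre",c,"yaw",np.degrees(np.arctan2(f[1],f[0])))
print("black",onz("top",(498,360),165))
for p in((98,262),(155,262),(65,350),(145,385),(8,430),(130,150),(210,175)): print(p,[onz("top",p,z).round().tolist() for z in(0,150,220)])
print("vise jaw",tri((155,262),(283,483)),tri((62,387),(570,365)))
E
```

```text
knob (array([ 587.11047332, -159.48760622,  162.94899177]), np.float64(0.20192591145390326))
[[ 621. -120.   90.]
 [ 626. -184.   90.]
 [ 548. -125.   90.]
 [ 556. -199.   90.]]
[[ 621. -117.   90.]
 [ 626. -182.   90.]
 [ 545. -122.   90.]
 [ 552. -187.   90.]]
centre [ 586.79767062 -154.51950637   90.        ] yaw 6.030828310338438
black [ 439.88487649 -387.59216322  165.        ]
(98, 262) [[618.0, 162.0, 0.0], [576.0, 96.0, 150.0], [557.0, 66.0, 220.0]]
(155, 262) [[616.0, 78.0, 0.0], [574.0, 26.0, 150.0], [555.0, 1.0, 220.0]]
(65, 350) [[490.0, 201.0, 0.0], [468.0, 129.0, 150.0], [458.0, 96.0, 220.0]]
(145, 385) [[437.0, 85.0, 0.0], [423.0, 31.0, 150.0], [417.0, 7.0, 220.0]]
(8, 430) [[380.0, 272.0, 0.0], [375.0, 190.0, 150.0], [373.0, 152.0, 220.0]]
(130, 150) [[792.0, 123.0, 0.0], [723.0, 64.0, 150.0], [691.0, 36.0, 220.0]]
(210, 175) [[748.0, 2.0, 0.0], [686.0, -39.0, 150.0], [658.0, -58.0, 220.0]]
vise jaw (array([584.19689704,  33.36286838, 129.17219834]), np.float64(7.953856117235332)) (array([397.5821676 ,  66.01607808, 291.93053376]), np.float64(26.568836991453153))
```

```bash
python3 -m pendant '[[-1,0,0,-45,0,0,-0.12],[-1,0,0,-90,0,0,-0.24],[-1,0,0,-135,0,0,-0.36],[-1,0,0,-170,0,0,-0.52],[-1,-38,-32,-170,0,0,-0.52],[-1,-76,-64,-170,0,0,-0.52],[-1,-114,-96,-170,0,0,-0.52],[-1,-152,-128,-170,0,0,-0.52]]'
python3 - <<'E'
from h import *
o=robot.get_obs();print(o["position"],totool(np.array([587,-159,300])-o["position"]).round(1))
E
```

```text
clock: 0.9
position: [335.3, 364.2, 400.7]
ee_rot: [-0.045, 0.999, -0.0, -0.0]
contact_force: [0.6, 0.7, -0.2]
gripper_width: 1.0
gripper_force: 0.0
[335.30991258 364.1867279  400.66224255] [-203.2 -543.8  100.9]
```

```bash
python3 -m pendant '[[-1,-17,-45,0,0,0,0],[-1,-34,-90,0,0,0,0],[-1,-51,-135,0,0,0,0],[-1,-68,-180,0,0,0,0],[-1,-85,-225,0,0,0,0],[-1,-102,-270,0,0,0,0],[-1,-119,-315,0,0,0,0],[-1,-136,-360,0,0,0,0]]' >/dev/null
python3 -m pendant '[[-1,-17,-45,0,0,0,0],[-1,-34,-90,0,0,0,0],[-1,-51,-135,0,0,0,0],[-1,-67,-180,40,0,0,0],[-1,-67,-184,80,0,0,0],[-1,-67,-184,100,0,0,0],[-1,-67,-184,100,0,0,0]]'
python3 - <<'E'
from h import *
import cv2
o=robot.get_obs();w=imaging.grab_frame("wrist");c=imaging.camera_info("wrist")
print(o["position"],totool(np.array([587,-159,165])-o["position"]).round(1));print({k:np.round(v,3).tolist() for k,v in c.items() if k!="name"})
cv2.imwrite("pics/w1.png",cv2.resize(w[:,:,::-1],(800,600),interpolation=cv2.INTER_CUBIC))
E
```

```text
clock: 2.4
position: [585.0, -158.1, 295.3]
ee_rot: [-0.045, 0.999, 0.002, -0.005]
contact_force: [1.1, -0.2, 0.2]
gripper_width: 1.0
gripper_force: 0.0
[ 584.95368333 -158.09821435  295.30981037] [ -2.5  -1.3 130.3]
{'K': [[297.319, 0.0, 254.252], [0.0, 297.319, 193.98], [0.0, 0.0, 1.0]], 'tool_from_camera': [[-0.001, -0.96, -0.28, 70.592], [1.0, -0.001, -0.0, -0.558], [-0.0, -0.28, 0.96, -141.763], [0.0, 0.0, 0.0, 1.0]]}
```

View pics/w1.png

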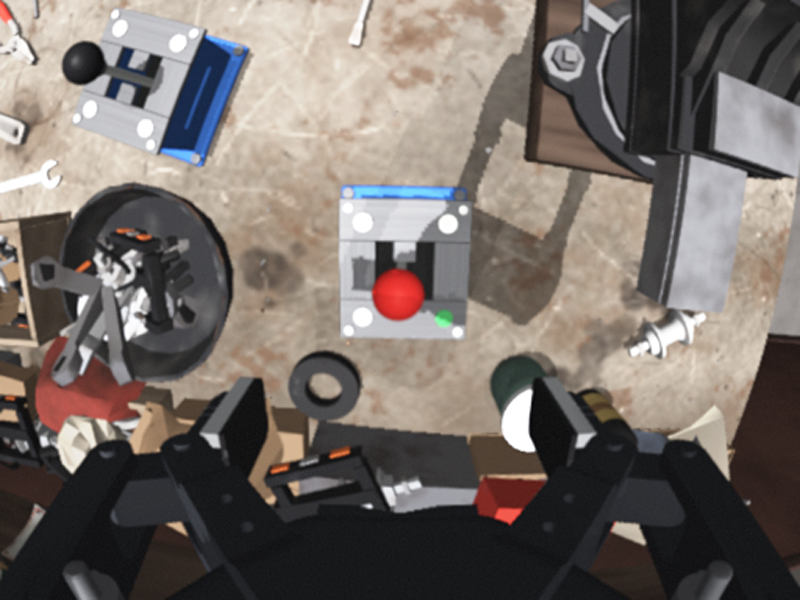

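The wrist view shows the red knob at (399,295), the green disc at (443,318) and the white discs at (362,317), (448,224) and (362,222). The housing is square to the tool.

```bash
cat >> h.py <<'E'
def wr(p,z,o):
    c=imaging.camera_info("wrist");K=np.array(c["K"]);T=np.array(c["tool_from_camera"])
    u=np.array(p)*S-K[:2,2];r=np.hypot(*u);th=r/K[0,0]
    d=np.r_[u/r*np.sin(th),np.cos(th)];Q=R.from_quat(o["ee_rot"])
    a=Q.apply(T[:3,3])+o["position"];d=Q.apply(T[:3,:3]@d);return a+d*(z-a[2])/d[2]
E
python3 - <<'E'
from h import *
o=robot.get_obs();print(o["position"])
k=wr((399,295),165,o);print("knob",k,"tool",totool(k-o["position"]))
D=np.array([wr(p,90,o) for p in((443,318),(362,317),(448,224),(362,222))]);print(D.round(1));f=D[0]+D[1]-D[2]-D[3]
c=D.mean(0);yw=np.arctan2(f[1],f[0]);print(c,np.degrees(yw)); q=R.from_euler("z",-yw).apply
print("knob in housing",q(k-c),"green",q(D[0]-c))
E
```

```text
[ 585.4336632  -157.73587824  299.04421738]
knob [ 589.33976712 -156.60845981  165.        ] tool [ -4.56780196   0.50543991 134.02708923]
[[ 625.1 -117.7   90. ]
 [ 629.9 -182.    90. ]
 [ 550.3 -122.3   90. ]
 [ 554.7 -187.4   90. ]]
[ 590.01062955 -152.37618652   90.        ] 3.799478407134862
knob in housing [-0.94983873 -4.17851648 75.        ] green [37.28451881 32.22989199  0.        ]
```

```bash
python3 -m pendant '[[-1,-4,0,40,0,0,0],[-1,-4,0,80,0,0,0],[-1,-4,0,110,0,0,0],[-1,-4,0,135,0,0,0],[-1,-4,0,150,0,0,0],[-1,-4,0,155,0,0,0],[-1,-4,0,155,0,0,0],[-1,-4,0,155,0,0,0]]'
python3 -m pendant '[[1,0,0,0,0,0,0],[1,0,0,0,0,0,0],[1,0,0,0,0,0,0],[1,0,0,0,0,0,0],[1,0,0,0,0,0,0],[1,0,0,0,0,0,0],[1,0,0,0,0,0,0],[1,0,0,0,0,0,0]]'
```

```text
clock: 3.25
position: [590.9, -157.6, 148.7]
ee_rot: [-0.045, 0.999, -0.001, 0.002]
contact_force: [0.4, 0.6, 0.4]
gripper_width: 1.003
gripper_force: 0.0
clock: 4.05
position: [590.2, -157.4, 146.9]
ee_rot: [-0.045, 0.999, -0.0, 0.0]
contact_force: [-0.7, 0.6, 5.3]
gripper_width: 0.344
gripper_force: 58.9
```

```bash
python3 -m pendant '[[-0.3,0,0,0,0,0,0],[-0.3,0,0,0,0,0,0],[-0.3,0,0,5,0,0,0],[-0.3,0,0,5,0,0,0],[1,0,0,5,0,0,0],[1,0,0,5,0,0,0],[1,0,0,5,0,0,0],[1,0,0,5,0,0,0]]'
```

```text
clock: 4.85
position: [590.0, -157.3, 141.3]
ee_rot: [-0.045, 0.999, 0.0, -0.0]
contact_force: [-1.0, 0.6, 0.7]
gripper_width: 0.344
gripper_force: 59.1
```

```bash
python3 -m pendant '[[1,0,6,0,0,0,0],[1,0,12,0,0,0,0],[1,0,18,1,0,0,0],[1,0,24,2,0,0,0],[1,0,29,3,0,0,0],[1,0,34,3,0,0,0],[1,0,34,3,0,0,0],[1,0,34,3,0,0,0]]'
python3 - <<'E'
from h import *
o=robot.get_obs();c=np.array([590,-152.4,0]);print(R.from_euler("z",-3.8,degrees=True).apply(o["position"]-c))
E
```

```text
clock: 5.65
position: [588.1, -124.6, 141.6]
ee_rot: [-0.045, 0.999, -0.002, 0.003]
contact_force: [-0.7, -4.2, 10.3]
gripper_width: 0.342
gripper_force: 59.3
[-1.00781058e-01  2.78521583e+01  1.41635522e+02]
```

```bash
python3 -m pendant '[[1,-5,1,0,0,0,0],[1,-10,1,0,0,0,0],[1,-15,1,1,0,0,0],[1,-20,1,1,0,0,0],[1,-25,1,2,0,0,0],[1,-30,1,3,0,0,0],[1,-35,1,4,0,0,0],[1,-35,1,4,0,0,0]]'
python3 - <<'E'
from h import *
o=robot.get_obs();c=np.array([590,-152.4,0]);print(R.from_euler("z",-3.8,degrees=True).apply(o["position"]-c))
E
```

```text
clock: 6.45
position: [622.7, -118.5, 136.2]
ee_rot: [-0.045, 0.999, 0.0, 0.001]
contact_force: [-0.5, 0.2, 6.1]
gripper_width: 0.342
gripper_force: 60.6
[ 34.83133808  31.6586281  136.15747903]
```

Forward travel is free so far, so I'll push the last few mm to the stop.

```bash
python3 -m pendant '[[1,-2,0,0,0,0,0],[1,-4,0,0,0,0,0],[1,-4,0,0,0,0,0],[1,-4,0,0,0,0,0]]'
python3 - <<'E'
from h import *
import cv2
o=robot.get_obs();c=np.array([590,-152.4,0]);print(R.from_euler("z",-3.8,degrees=True).apply(o["position"]-c))
b=imaging.grab_frame("side")[150:310,100:312]
cv2.imwrite("pics/s2.png",cv2.resize(b[:,:,::-1],None,fx=3,fy=3,interpolation=cv2.INTER_CUBIC))
E
```

```text
clock: 6.85
position: [625.9, -118.1, 135.2]
ee_rot: [-0.045, 0.999, 0.0, 0.0]
contact_force: [-1.5, 0.8, 6.0]
gripper_width: 0.342
gripper_force: 60.8
[ 38.06833803  31.80904646 135.20928415]
```

View pics/s2.png

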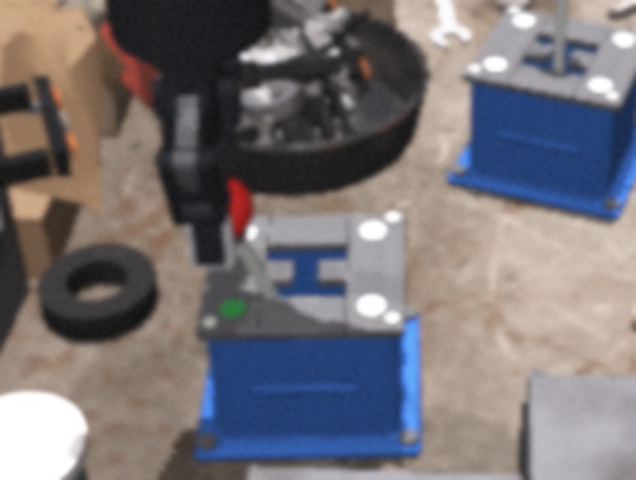

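The side view shows the lever leaning forward and to the left, with the red knob behind the near pad and its rear edge at crop (253,205). I'll compute its x.

```bash
python3 - <<'E'
from h import *
# intersect ray of rear edge with plane y=knob y
for y in(-120,-118):
  o,d=ray("side",(100+253/3,150+205/3),1);p=o+d*(y-o[1])/d[1];print(p,"knob x_s ~",R.from_euler("z",-3.8,degrees=True).apply(p+[16,0,0]-np.array([590,-152.4,0])))
E
python3 -m pendant '[[1,-3,0,0,0,0,0],[1,-6,0,0,0,0,0],[1,-6,0,0,0,0,0],[1,-6,0,0,0,0,0]]'
```

```text
[ 605.71106148 -120.          157.90633829] knob x_s ~ [ 33.78861808  30.22715184 157.90633829]
[ 605.28586272 -118.          159.46166092] knob x_s ~ [ 33.49690193  32.25093436 159.46166092]
clock: 7.3
position: [630.5, -118.2, 133.9]
ee_rot: [-0.045, 0.999, 0.0, -0.002]
contact_force: [-7.1, 0.1, 4.1]
gripper_width: 0.346
gripper_force: 60.9
```

It's against the stop (-7 N). Now I'll release and lift straight up.

```bash
python3 -m pendant '[[-1,0,0,0,0,0,0],[-1,0,0,0,0,0,0],[-1,0,0,0,0,0,0],[-1,0,0,0,0,0,0],[-1,0,0,0,0,0,0],[-1,0,0,0,0,0,0]]'
python3 -m pendant '[[-1,0,0,-20,0,0,0],[-1,0,0,-50,0,0,0],[-1,0,0,-90,0,0,0],[-1,0,0,-130,0,0,0],[-1,0,0,-170,0,0,0],[-1,0,0,-200,0,0,0],[-1,0,0,-200,0,0,0],[-1,0,0,-200,0,0,0]]'
python3 - <<'E'
from h import *
import cv2
b=imaging.grab_frame("side")[150:310,100:312]
cv2.imwrite("pics/s3.png",cv2.resize(b[:,:,::-1],None,fx=3,fy=3,interpolation=cv2.INTER_CUBIC))
E
```

```text
clock: 7.9
position: [631.8, -118.5, 134.2]
ee_rot: [-0.045, 0.999, -0.0, 0.0]
contact_force: [0.3, -0.1, 0.6]
gripper_width: 1.004
gripper_force: 0.0
clock: 8.7
position: [632.0, -118.5, 335.0]
ee_rot: [-0.045, 0.999, -0.0, 0.001]
contact_force: [0.3, 0.3, -0.2]
gripper_width: 1.002
gripper_force: 0.0
```

View pics/s3.png

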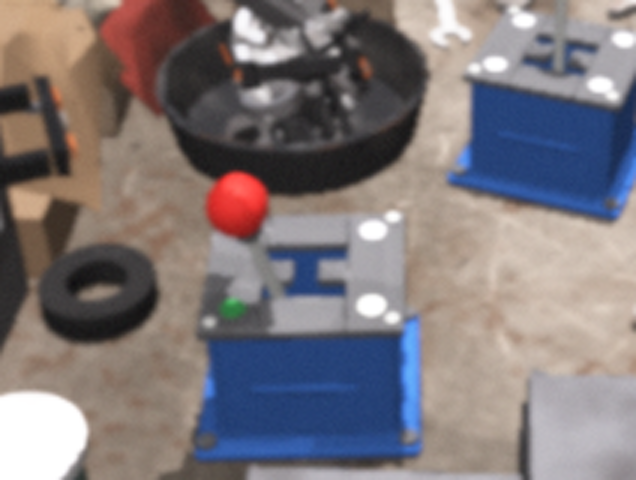

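The lever is forward, with the knob at crop (238,205) and the gripper clear of it. I'll check its position numerically.

Run:
```python
from h import *
o,d=ray("side",(100+238/3,150+205/3),1);p=o+d*(157.5-o[2])/d[2];print(p,R.from_euler("z",-3.8,degrees=True).apply(p-np.array([590,-152.4,0])), "to green", np.hypot(*(p-[624.5,-118,0])[:2]))
```

```text
[ 613.42469778 -120.1713885   157.5       ] [ 25.50911363  30.60530979 157.5       ] to green 11.286152896728613
```

By this measure the knob is only 26–30 mm forward, so it came back a little on release. I'll shut the fingers and nudge it home from behind, after one wrist look.

```bash
python3 -m pendant '[[1,30,0,0,0,0,0],[1,62,0,0,0,0,0],[1,62,0,40,0,0,0],[1,62,0,40,0,0,0],[1,62,0,40,0,0,0],[1,62,0,40,0,0,0],[1,62,0,40,0,0,0],[1,62,0,40,0,0,0]]'
python3 - <<'E'
from h import *
import cv2
o=robot.get_obs();print(o["position"],o["ee_rot"]);b=imaging.grab_frame("wrist")
cv2.imwrite("pics/w2.png",cv2.resize(b[:,:,::-1],(800,600),interpolation=cv2.INTER_CUBIC))
E
```

```text
clock: 9.55
position: [570.7, -124.1, 295.8]
ee_rot: [-0.045, 0.999, -0.0, 0.001]
contact_force: [0.1, 0.3, 0.9]
gripper_width: -0.003
gripper_force: 0.0
[ 570.68703208 -124.13053826  295.78064875] [-4.51951727e-02  9.98977499e-01 -3.65434509e-04  1.10446209e-03]
```

View pics/w2.png

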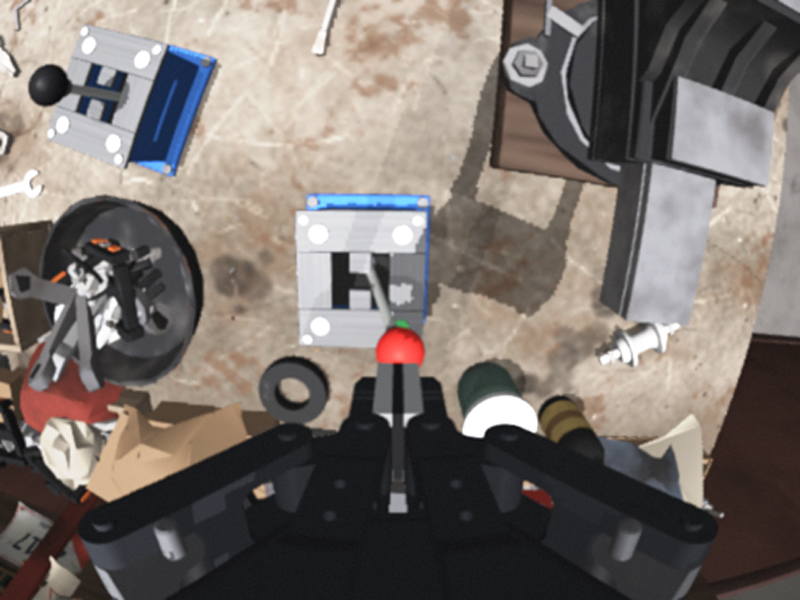

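The wrist view shows the knob at (401,350) with its top edge at 326, and the white discs at (317,234), (402,234) and (320,326).

Run:
```python
from h import *
o=robot.get_obs()
A=[wr(p,90,o) for p in((402,234),(317,234),(320,326))];c=(A[0]+A[2])/2;f=A[2]-A[1];yw=np.arctan2(f[1],f[0]);k=wr((401,350),157,o)
q=R.from_euler("z",-yw).apply;print(np.degrees(yw),c,k,"knob_s",q(k-c),"tcp_s",q(o["position"]-c))
```

```text
4.537015042520943 [ 586.60452499 -152.54565298   90.        ] [ 613.29939965 -118.49571397  157.        ] knob_s [29.30468111 31.8315935  67.        ] tcp_s [-13.73642028  29.60418374 205.48462227]
```

```bash
python3 -m pendant '[[1,0,2,40,0,0,0],[1,0,2,80,0,0,0],[1,0,2,115,0,0,0],[1,0,2,135,0,0,0],[1,0,2,148,0,0,0],[1,0,2,148,0,0,0],[1,-5,2,148,0,0,0],[1,-10,2,148,0,0,0]]'
python3 -m pendant '[[1,-3,0,0,0,0,0],[1,-6,0,0,0,0,0],[1,-9,0,0,0,0,0],[1,-11,0,0,0,0,0],[1,-11,0,0,0,0,0]]'
```

```text
clock: 10.4
position: [581.0, -121.4, 148.7]
ee_rot: [-0.045, 0.999, -0.001, 0.002]
contact_force: [0.9, 0.4, 0.7]
gripper_width: -0.003
gripper_force: 0.0
clock: 10.9
position: [590.9, -120.2, 146.2]
ee_rot: [-0.045, 0.999, 0.0, -0.0]
contact_force: [-0.7, -0.1, 0.1]
gripper_width: -0.005
gripper_force: 0.0
```

```bash
python3 -m pendant '[[1,-2,0,0,0,0,0],[1,-4,0,0,0,0,0],[1,-4,0,0,0,0,0],[1,-4,0,0,0,0,0]]'; python3 -m pendant '[[1,-2,0,0,0,0,0],[1,-4,0,0,0,0,0],[1,-4,0,0,0,0,0],[1,-4,0,0,0,0,0]]'
```

```text
clock: 11.3
position: [594.5, -119.9, 146.1]
ee_rot: [-0.045, 0.999, 0.0, -0.0]
contact_force: [-1.0, -0.5, -1.2]
gripper_width: -0.005
gripper_force: 0.4
clock: 11.7
position: [598.0, -119.6, 145.7]
ee_rot: [-0.045, 0.999, 0.0, -0.001]
contact_force: [-5.9, -0.9, -2.1]
gripper_width: -0.002
gripper_force: 2.5
```

```bash
python3 -m pendant '[[1,-2,0,0,0,0,0],[1,-3,0,0,0,0,0],[1,-3,0,0,0,0,0]]'; python3 -m pendant '[[1,8,0,0,0,0,0],[1,25,0,0,0,0,0],[1,40,0,-30,0,0,0],[1,40,0,-80,0,0,0],[1,40,0,-130,0,0,0],[1,40,0,-180,0,0,0],[1,40,0,-180,0,0,0],[1,40,0,-180,0,0,0]]'
python3 - <<'E'
from h import *
import cv2
b=imaging.grab_frame("side")[150:310,100:312]
cv2.imwrite("pics/s4.png",cv2.resize(b[:,:,::-1],None,fx=3,fy=3,interpolation=cv2.INTER_CUBIC))
E
```

```text
clock: 12.0
position: [600.3, -119.4, 145.3]
ee_rot: [-0.045, 0.999, 0.0, -0.002]
contact_force: [-7.5, -1.2, -1.8]
gripper_width: -0.0
gripper_force: 3.8
clock: 12.8
position: [562.6, -122.8, 329.2]
ee_rot: [-0.045, 0.999, -0.001, 0.003]
contact_force: [0.6, 0.5, 0.4]
gripper_width: 0.0
gripper_force: 0.0
```

View pics/s4.png

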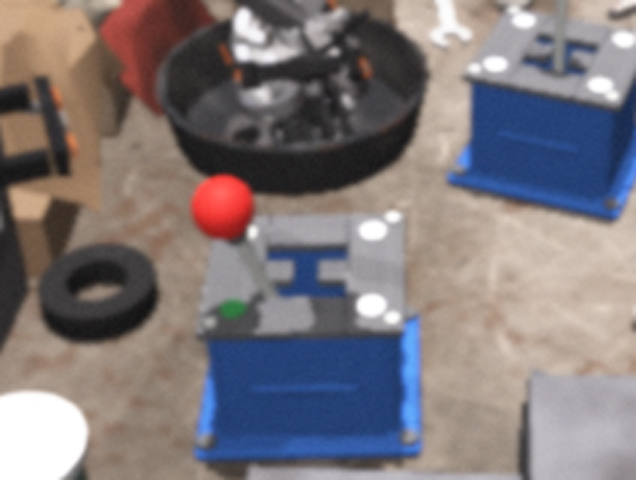

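The knob went forward another 15 crop px, to (223,207). That is about 6 mm, which puts it near the 36 mm stop. It stayed there with the arm clear, so I'm handing in.

```bash
python3 -c "
from cell import robot
print(robot.job_done())"
```

```text
the job is handed in; nothing more can be done
None
```

The red-knobbed lever is in the green-marked gear, pushed forward to about its end stop and let go. I never touched the black-knobbed lever. I handed the job in at about 13 s with the arm clear; no verdict was shown.

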